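Total weight of a column of ingredient tins

ROBOT

A 7-joint arm with a two-finger parallel gripper is mounted at the origin on the work surface. World frame = base frame: x ahead of the robot, y to its left, z up, the work surface at z = 0. Lengths are in m, angles in rad, forces in N, time in s.
With the tool pointing down it reaches from about 0.425 to 0.825 m from the base axis. Payload 3.6 kg.
Tool frame: the origin (TCP) lies midway between the tips of the shut fingers; the grasp point (between the pads) lies 19 mm behind it; z points along the fingers, y is the direction in which the jaws open and shut (so a half turn about z gives the same grasp; the last joint's range is limited). The gripper opens to 85 mm and grips with 20 to 120 N. Pads are 22 mm wide; open, the fingers measure 114 mm over their backs; the gripper's body (76 mm by 85 mm) begins 54 mm behind the grasp point. The pads swing forward as they close: fully open they stand 13 mm farther back than shut.
Start: joints at [-1.278, 0.615, -0.013, 1.423, 0.008, 1.103, -0.04], TCP at [0.204, 0.617, 0.231] pointing down, gripper open.
Joint ranges: [-3.12, 3.12], [-0.3, 2.06], [-1.34, 1.32], [0.26, 2.42], [-1.36, 4.5], [0.01, 1.98], [-2.84, 2.84]. Speed limits (rad/s): [2.79, 2.79, 3.14, 3.14, 3.14, 3.14, 3.14].

INTERFACE

Orientations are given as a rotation vector (axis times angle).
In Python, from bench import r gives the robot as it stands. The module is installed in compiled form; this text tells all that it offers.
- The arm moves only by the tool play_rows, never from a script. Its argument "deltas" is a list of rows, each an object with "delta_pos": the shift along the tool's x, y, z in m, a list of three; "dr": the turn, a rotation vector about the tool's x, y, z in rad, a list of three; "claw": the opening, from 0 (shut) to 1 (fully open). A call has 1 to 5 rows; each row shifts and turns the pose as measured when the row begins, along the tool's axes as they then stand; what a row does not reach is not made up. A row lasts 1/12 s, in which the tool goes at most 41.7 mm and 7.16 degrees, less where a joint would pass 70% of its speed; a pose out of reach is approached as far as the arm can. A call is refused whole if a number of a shift passes 0.0417 or a number of a turn 0.125, either way. A call with a gripper value outside its range is refused whole. The fingers move at their own pace and stop on an object; "newtons" is the grip in N (left out, the last holds). Time passes only in rows, so rows that do not move let the fingers close. It gives the time, the measured TCP pose, the force and the opening at its end, in the units of the state.
- r.sense(): the state, without advancing time (a new reading comes with each control period).
- r.read_camera(name): name is "scene" or "top"; returns the picture (420x560x3 uint8, red, green, blue); there is no depth.
- r.calibration(name): a dict with "K" (3x3 intrinsics, pixels), "k1" (the pictures are not rectified: a ray, as slopes to the right and down, at radius r is drawn at 1 + k1 r^2 times it, then the intrinsics apply), "rvec" (rotation vector, rad) and "tvec" (3), from world to camera coordinates, as OpenCV has them. Camera axes: x right, y down, z forward; pixel columns grow to the right and rows downward; lengths in m; the calibration is good to about 2 mm. A picture is of the moment at which its call begins. calibration takes no time and is no camera call.
- r.hand_in(): hands the job in, once; it reports no verdict.
The state is a dict: "time": time; "qpos": joint angles; "dq": joint speeds; "joint_efforts": joint torques, N m; "tool_pos": TCP position; "orientation": TCP orientation; "wrist_force": force on the tool from outside, world axes, zero at the start; "moment": the same for the moment, N m; "grip_width": opening from 0.0 (shut) to 1.0 (fully open).
Only numpy, scipy, OpenCV 4.12 (cv2) and the standard library are available. Lean on these libraries where they do the work, as an engineer would, in place of code of your own. Each camera call takes 0.05 s, during which the arm holds its last target. There are 200 camera calls.

TASK

Set the larger of the two loose lidded tins squarely on top of the tin that already stands on the weighing scale, and then the smaller one squarely on top of that: each centred on the tin below with its long sides parallel to that tin's. Then turn the spring-return dial on the control box clockwise, past its first two clicks to the third (total), without going on to the fourth (clear), and finish still gripping the dial, holding it at the third click against its spring. Leave the tin on the scale where it stands and do not disturb the other things on the bench.

Things in the scene. Friction and masses are not known exactly. Their poses are not given: they have to be found in the camera images.
- scale: weighing scale fixed to the bench: blue housing 170 x 170 mm with a square steel pan 160 x 160 mm whose top is 60 mm above the bench. Origin: centre of its underside, on the bench; z up. May stand on the left or on the right.
- base_tin: plain closed brass-coloured metal tin, 104 mm long (its x) x 62 mm wide (its y) x 50 mm high, loose, about 0.5 kg, already standing on the scale's pan. Origin: centre of its underside; z up.
- large_tin: the larger of the two loose closed brass-coloured metal tins on the bench, same footprint as the tin on the scale: 104 mm long (x) x 62 mm wide (y) x 45 mm high, flat lid with a silvery panel, 0.3 to 0.55 kg. Origin: centre of its underside; z up. The two loose tins may have changed places.
- small_tin: the smaller of the two loose closed brass-coloured metal tins on the bench: 84 mm long (x) x 50 mm wide (y) x 40 mm high, flat lid with a silvery panel, 0.17 to 0.35 kg. Origin: centre of its underside; z up.
- control_box: grey control box of the scale, fixed to the bench, 130 (x) x 140 (y) x 45 mm high, the dial in the middle of its top. Origin: centre of its underside; x is the direction opposite to the dial's pointer at rest. White marks lie round the dial, 45 mm from its axis: a line at rest (towards the box's -x), then clockwise a dot at each of the first, second and third clicks and a square at the fourth. May stand on the right or on the left, opposite the scale.
- dial_grip (a point): point on the dial's vertical axis, on the grip bar, 83 mm above the bench and 13 mm below the bar's top. The black dial is a disc 54 mm in diameter (top 59 mm above the bench) carrying an upright grip bar 52 mm long, 14 mm thick and 37 mm high (top 96 mm above the bench). The point turns with the dial: its x lies along the bar, its y across the bar's thickness, z up; the white pointer line is on the bar's -x end.
- dial (a joint): dial angle in rad: 0 at rest, grows as the dial turns clockwise seen from above (the point's yaw falls by the same angle). Clicks at 0.4, 0.8, 1.2 (third: total) and 1.6 (fourth: clear), end stop at 1.65. A spring drives it back to 0 as soon as it is let go, from every click: about 0.06 N m at rest rising to 0.13 N m at the third click, with clicks of about +-0.03 N m on top.
- spice_jar: bystander, to be left alone: small glass spice jar with a steel cap, 38 mm diameter, 85 mm tall. Origin: centre of its underside.
- ramekin: bystander, to be left alone: small white ceramic cup, 44 mm across, 35 mm tall. Origin: centre of its underside.
- mixing_bowl: bystander, to be left alone: steel mixing bowl, 170 mm across, 70 mm tall. Origin: centre of its underside.
- milk_bottle: bystander, to be left alone: white milk bottle, 80 mm diameter, 190 mm tall. Origin: centre of its underside.
- spatula: bystander, to be left alone: spatula lying flat (origin within the tool).
- mug: bystander, to be left alone: white mug, 80 mm across, 90 mm tall. Origin: centre of its underside.
- spoon: bystander, to be left alone: spoon lying flat (origin within the tool).

How it is judged:
On the way, in this order (a step that is already met when the one before it is completed fails the run):
1. the larger tin stands squarely on the tin on the scale, let go (horizontal distance between large_tin and base_tin below 0.012 m and z of large_tin in the frame of base_tin between 0.045 and 0.055 m and angle between the x axis of large_tin and the x axis of base_tin, either way round below 0.15 rad and angle between large_tin's own z axis and vertical below 0.08 rad and contact force between the fingers and large_tin below 0.1 N and linear speed of large_tin below 0.02 m/s), for 0.2 s.
2. the smaller tin stands squarely on the larger one, let go (horizontal distance between large_tin and base_tin below 0.012 m and z of large_tin in the frame of base_tin between 0.045 and 0.055 m and angle between the x axis of large_tin and the x axis of base_tin, either way round below 0.15 rad and angle between each of large_tin, small_tin's own z axis and vertical below 0.08 rad and horizontal distance between small_tin and large_tin below 0.012 m and z of small_tin in the frame of large_tin between 0.04 and 0.05 m and angle between the x axis of small_tin and the x axis of large_tin, either way round below 0.15 rad and contact force between the fingers and small_tin below 0.1 N and linear speed of small_tin below 0.02 m/s), for 0.2 s.
3. the dial is held at its third click by the fingers (value of joint dial between 1.05 and 1.35 rad and contact force between the fingers and dial above 0.5 N), for 0.3 s.
At the end, for the whole second after the job is handed in: Larger tin on the scale's tin, smaller on the larger: each centred within 12 mm, parallel within 0.15 rad, upright, at rest, not touched; the scale's tin moved under 20 mm; fingers press the dial (over 0.5 N) and hold it at 1.2 +-0.15 rad through the last second (all of step 2 and all of step 3 and contact force between the fingers and large_tin below 0.1 N and linear speed of large_tin below 0.02 m/s and distance of base_tin from where it was at the start of the episode below 0.02 m and angle between base_tin's own z axis and vertical below 0.08 rad); the arm keeps its last pose, push and grip.
It fails at once if the dial is turned on to its fourth position (beyond 1.5 rad) (value of joint dial above 1.5 rad).
It fails at once if a bystander is moved by more than 30 mm (distance of any of spice_jar, ramekin, mixing_bowl, milk_bottle, spatula, mug, spoon from where it was at the start of the episode above 0.03 m).
It also fails if it takes over 72 s, if anything falls off the work surface, if the arm or the gripper's body presses on something with over 40 N, if the wrist force passes 120 N, or if a joint passes its speed limit or range.

## Working session

There is one attempt and no reset: what is moved stays moved. The work goes in short steps, Python scripts to look and compute and a tool call to move; the robot and the scene stay as the last step left them, time stands still between calls to the robot, and variables do not carry over. Pictures are saved under pics/ and viewed, about 8 in all and at most 12, crops included, and the job is handed in when it is done.

Besides the shell and the picture viewer there is one more tool, called after "Emit:" by a JSON object that holds its "op" and its "data", one argument or row to a line. play_rows: Moves the arm, as the interface text tells. Its arguments: {"type":"object","properties":{"deltas":{"type":"array","items":{"type":"object","properties":{"delta_pos":{"type":"array","items":{"type":"number"}},"dr":{"type":"array","items":{"type":"number"}},"claw":{"type":"number"}}}},"newtons":{"type":"number"}},"required":["deltas"]}

```bash
mkdir -p pics
cat > h.py <<'E'
import numpy as np, cv2
from bench import r
from scipy.spatial.transform import Rotation as R
def cam(n):
    c=r.calibration(n); return np.array(c["K"]),c["k1"],R.from_rotvec(c["rvec"]).as_matrix(),np.array(c["tvec"])
def ray(n,px):
    K,k1,Rm,t=cam(n); px=np.atleast_2d(np.array(px,float))
    s=cv2.undistortPoints(px.reshape(-1,1,2),K,np.array([k1,0,0,0,0.])).reshape(-1,2)
    return -Rm.T@t,np.c_[s,np.ones(len(s))]@Rm
def onz(n,px,z):
    o,d=ray(n,px); z=np.asarray(z); return (o+d*((z-o[2])/d[:,2])[:,None])[:,:2]
def proj(n,P):
    K,k1,Rm,t=cam(n); return cv2.projectPoints(np.atleast_2d(np.array(P,float)),cv2.Rodrigues(Rm)[0],t,K,np.array([k1,0,0,0,0.]))[0].reshape(-1,2)
def shot(n,f=None):
    a=r.read_camera(n)
    if f: cv2.imwrite("pics/"+f+".png",cv2.cvtColor(a,cv2.COLOR_RGB2BGR))
    return a
def st():
    s=r.sense(); M=R.from_rotvec(s["orientation"]).as_matrix()
    print("t",round(s["time"],2),"p",np.round(s["tool_pos"],4),"M",np.round(M,3).tolist(),"F",np.round(s["wrist_force"],1),"g",round(s["grip_width"],3),"q",np.round(s["qpos"],2))
    return s,np.array(s["tool_pos"]),M
E
python3 - <<'E'
from h import *
st()
for n in("scene","top"):
    shot(n,n+"0"); K,k1,Rm,t=cam(n); print(n,-Rm.T@t,Rm.tolist(),K[0,0],k1)
E
```

```text
t 0.0 p [0.2035 0.6165 0.2302] M [[-0.95, 0.313, -0.001], [0.313, 0.95, -0.002], [-0.0, -0.003, -1.0]] F [-0.5 -0.5 -0.4] g 1.001 q [-1.28  0.62 -0.01  1.42  0.01  1.1  -0.04]
scene [ 1.23190343 -0.18952594  0.83726829] [[0.165506045043151, 0.9861819517867303, 0.007273721488277096], [0.7152808546218576, -0.11495789897410294, -0.6893170391589667], [-0.6789558513376248, 0.11928889065447162, -0.7244232964923383]] 387.22615400226084 -0.010150018097207478
top [ 0.42225113 -0.06249901  1.21876791] [[-0.014989671445142403, -0.9998568053369772, -0.007853570608420159], [-0.9934344921033138, 0.01578339228813841, -0.1133084040453762], [0.11341613487241653, 0.006103552179959761, -0.9935288254506706]] 421.8858755136363 -0.033701525160888215
```

View pics/top0.png

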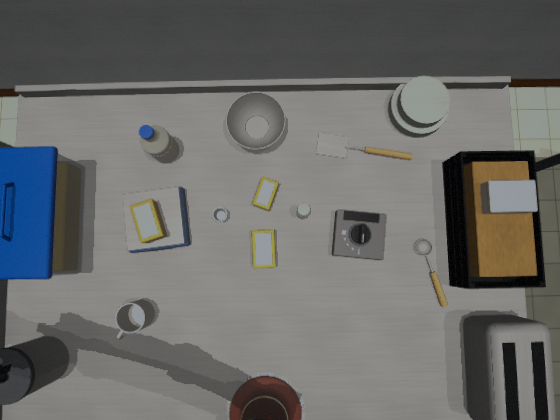

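View pics/scene0.png

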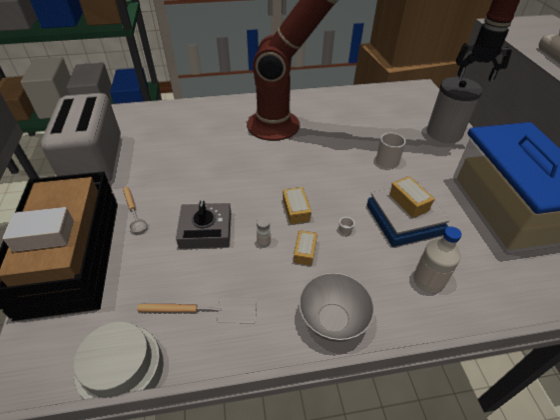

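Run:
```python
from h import *
print(proj("top",[0.2,0.617,0.23]))
a=cv2.imread("pics/top0.png"); 
hsv=cv2.cvtColor(a,cv2.COLOR_BGR2HSV)
m=cv2.inRange(hsv,(15,110,60),(35,255,255)); m[:, :110]=0; m[:,330:]=0; m[:150]=0;m[290:]=0
cs,h=cv2.findContours(m,cv2.RETR_CCOMP,cv2.CHAIN_APPROX_NONE)
for i,c in enumerate(cs):
    if cv2.contourArea(c)<100: continue
    u=np.mean(c,axis=0)[0]; z=.11 if u[0]<200 else (.045 if u[1]>220 else .04)
    P=onz("top",c.reshape(-1,2),z).astype(np.float32)
    rc=cv2.minAreaRect(P); b=cv2.boxPoints(rc); e=[b[1]-b[0],b[2]-b[1]]; L=max(e,key=np.linalg.norm)
    print(u,"hole" if h[0][i][3]>=0 else "outer",np.round(rc[0],4),np.round(rc[1],4),"longyaw",round(float(np.degrees(np.arctan2(L[1],L[0]))%180),1))
# crops
big=cv2.resize(a[160:290,100:300],None,fx=4,fy=4,interpolation=cv2.INTER_CUBIC)
big2=cv2.resize(a[195:275,315:405],None,fx=6,fy=6,interpolation=cv2.INTER_CUBIC)
cv2.imwrite("pics/c1.png",big);cv2.imwrite("pics/c2.png",big2)
```

```text
[[ -5.83951629 358.59411044]]
[263.22608696 248.65217391] outer [ 0.4524 -0.0032] [0.1025 0.0623] longyaw 2.0
[263.11 248.54] hole [ 0.4521 -0.0031] [0.097  0.0535] longyaw 1.8
[146.39130435 220.8       ] outer [0.5283 0.3029] [0.1056 0.0636] longyaw 18.0
[145.41836735 220.14285714] hole [0.5292 0.3055] [0.0957 0.054 ] longyaw 18.1
[265.17647059 193.27058824] outer [ 0.6078 -0.01  ] [0.0507 0.0847] longyaw 159.7
[265.01428571 192.54285714] hole [ 0.6097 -0.0095] [0.0414 0.0759] longyaw 159.8
```

View pics/c2.png

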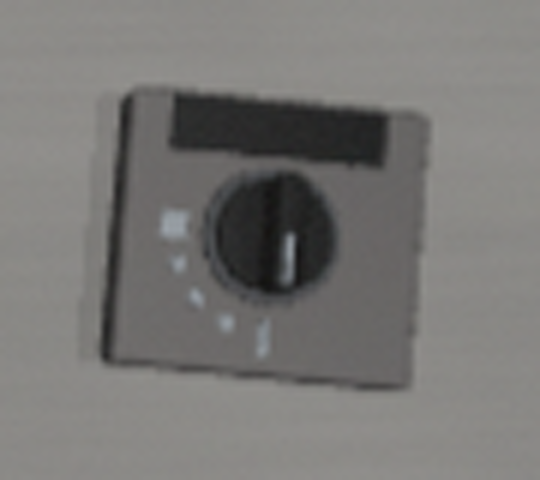

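Emit:
{"op": "play_rows", "data": {
  "deltas": [
    {"delta_pos": [-0.021,-0.025,0],"dr": [0,0,0],"claw": 1},
    {"delta_pos": [-0.021,-0.025,0],"dr": [0,0,0],"claw": 1},
    {"delta_pos": [-0.021,-0.025,0],"dr": [0,0,0],"claw": 1},
    {"delta_pos": [-0.021,-0.025,0],"dr": [0,0,0],"claw": 1},
    {"delta_pos": [-0.021,-0.025,0],"dr": [0,0,0],"claw": 1}
  ],
  "newtons": 40
}}

```text
time: 0.52
tool_pos: [0.2585, 0.466, 0.2251]
orientation: [-0.473, -3.098, 0.005]
wrist_force: [0.3, -0.2, -0.3]
grip_width: 1.0
```

```bash
cat >> h.py <<'E'
def go(x,y,z,yaw):
    s,p,M=st(); c,n=np.cos(np.radians(yaw)),np.sin(np.radians(yaw))
    T=np.array([[c,n,0],[n,-c,0],[0,0,-1.]]).astype(float)
    print("tool delta",np.round(M.T@(np.array([x,y,z])-p),4),"rot",np.round(R.from_matrix(M.T@T).as_rotvec(),4),"tool delta after rot",np.round(T.T@(np.array([x,y,z])-p),4))
E
python3 - <<'E'
from h import *
c=lambda u:np.array(u)/6+[315,195]-0.42
B=onz("top",c([(130,88),(428,115),(410,388),(103,362)]),.045)
print(B,B.mean(0),"sides",np.linalg.norm(np.roll(B,-1,0)-B,axis=1))
ex=(B[0]+B[1]-B[2]-B[3]);ey=B[0]+B[3]-B[1]-B[2]
print("yaw",np.degrees(np.arctan2(ex[1],ex[0])),np.degrees(np.arctan2(ey[1],ey[0]))-90)
print("disc",onz("top",c([(275,233)]),.058), "rest line",onz("top",c([(263,338)]),.045),"square",onz("top",c([(174,224)]),.045))
go(.452,-.003,.23,181.9)
E
```

```text
[[ 0.5585346  -0.20888489]
 [ 0.54365153 -0.34757642]
 [ 0.41729622 -0.33394196]
 [ 0.4315341  -0.19270856]] [ 0.48775411 -0.27077796] sides [0.1394878  0.1270888  0.14194926 0.12802656]
yaw -6.7107778324164284 -5.939187383727997
disc [[ 0.48902374 -0.27181378]] rest line [[ 0.44136885 -0.26690242]] square [[ 0.4947009  -0.22742482]]
t 0.52 p [0.2585 0.466  0.2251] M [[-0.954, 0.298, -0.008], [0.298, 0.954, -0.002], [0.007, -0.004, -1.0]] F [ 0.3 -0.2 -0.3] g 1.0 q [-1.09  0.44 -0.02  1.77  0.    0.94  0.16]
tool delta [-0.3246 -0.3899 -0.0054] rot [-0.0031 -0.0076 -0.3362] tool delta after rot [-0.1778 -0.4752 -0.0049]
```

Emit:
{"op": "play_rows", "data": {
  "deltas": [
    {"delta_pos": [-0.026,-0.031,0],"dr": [0,0,0],"claw": 1},
    {"delta_pos": [-0.026,-0.031,0],"dr": [0,0,0],"claw": 1},
    {"delta_pos": [-0.026,-0.031,0],"dr": [0,0,0],"claw": 1},
    {"delta_pos": [-0.026,-0.031,0],"dr": [0,0,0],"claw": 1},
    {"delta_pos": [-0.026,-0.031,0],"dr": [0,0,0],"claw": 1}
  ]
}}

```text
time: 0.93
tool_pos: [0.3358, 0.2732, 0.2233]
orientation: [-0.464, -3.098, 0.008]
wrist_force: [1.3, 0.5, 0.1]
grip_width: 0.997
```

Emit:
{"op": "play_rows", "data": {
  "deltas": [
    {"delta_pos": [-0.026,-0.031,0],"dr": [0,0,0],"claw": 1},
    {"delta_pos": [-0.026,-0.031,0],"dr": [0,0,0],"claw": 1},
    {"delta_pos": [-0.026,-0.031,0],"dr": [0,0,0],"claw": 1},
    {"delta_pos": [-0.026,-0.031,0],"dr": [0,0,0],"claw": 1},
    {"delta_pos": [-0.026,-0.031,0],"dr": [0,0,0],"claw": 1}
  ]
}}

```text
time: 1.35
tool_pos: [0.4139, 0.0802, 0.223]
orientation: [-0.461, -3.097, 0.008]
wrist_force: [0.6, -0.7, 0.5]
grip_width: 0.999
```

Emit:
{"op": "play_rows", "data": {
  "deltas": [
    {"delta_pos": [-0.026,-0.031,0],"dr": [0,0,0],"claw": 1},
    {"delta_pos": [0,0,0],"dr": [0,0,-0.11],"claw": 1},
    {"delta_pos": [0,0,0],"dr": [0,0,-0.11],"claw": 1},
    {"delta_pos": [0,0,0],"dr": [0,0,-0.11],"claw": 1},
    {"delta_pos": [0,0,0],"dr": [0,0,0],"claw": 1}
  ]
}}

```text
time: 1.77
tool_pos: [0.4322, 0.0278, 0.2222]
orientation: [0.039, -3.13, 0.016]
wrist_force: [-0.4, 0.1, 0.6]
grip_width: 1.002
```

```bash
python3 -c "
from h import *
go(.452,-.003,.008,181.9)"
```

```text
t 1.77 p [0.4322 0.0278 0.2222] M [[-1.0, -0.025, -0.011], [-0.025, 1.0, -0.01], [0.011, -0.01, -1.0]] F [-0.4  0.1  0.6] g 1.002 q [-0.16  0.3   0.05  2.02 -0.01  0.83  1.49]
tool delta [-0.0214 -0.0292  0.2143] rot [-0.0097 -0.0111 -0.0083] tool delta after rot [-0.0188 -0.0314  0.2142]
```

Emit:
{"op": "play_rows", "data": {
  "deltas": [
    {"delta_pos": [-0.02,-0.031,0],"dr": [-0.01,-0.011,-0.008],"claw": 1},
    {"delta_pos": [0,0,0.035],"dr": [0,0,0],"claw": 1},
    {"delta_pos": [0,0,0.035],"dr": [0,0,0],"claw": 1},
    {"delta_pos": [0,0,0.035],"dr": [0,0,0],"claw": 1},
    {"delta_pos": [0,0,0],"dr": [0,0,0],"claw": 1}
  ]
}}

```text
time: 2.18
tool_pos: [0.458, -0.0028, 0.1162]
orientation: [-0.033, 3.13, 0.002]
wrist_force: [-2.2, 0.4, -0.4]
grip_width: 1.001
```

```bash
python3 -c "
from h import *
go(.452,-.003,.008,181.9)"
```

```text
t 2.18 p [ 0.458  -0.0028  0.1162] M [[-1.0, -0.021, 0.011], [-0.021, 1.0, 0.002], [-0.011, 0.001, -1.0]] F [-2.2  0.4 -0.4] g 1.001 q [-0.08  0.49  0.05  2.1  -0.05  0.53  1.6 ]
tool delta [ 0.0072 -0.0002  0.1081] rot [ 0.0013  0.011  -0.012 ] tool delta after rot [0.006  0.     0.1082]
```

Emit:
{"op": "play_rows", "data": {
  "deltas": [
    {"delta_pos": [0.006,0,0.02],"dr": [0,0.011,-0.012],"claw": 1},
    {"delta_pos": [0,0,0.03],"dr": [0,0,0],"claw": 1},
    {"delta_pos": [0,0,0.03],"dr": [0,0,0],"claw": 1},
    {"delta_pos": [0,0,0.018],"dr": [0,0,0],"claw": 1},
    {"delta_pos": [0,0,0],"dr": [0,0,0],"claw": 1}
  ]
}}

```text
time: 2.6
tool_pos: [0.4569, -0.0009, 0.0195]
orientation: [-0.042, 3.134, 0.002]
wrist_force: [0.0, 0.1, -0.3]
grip_width: 1.003
```

```bash
python3 -c "
from h import *
go(.452,-.003,.008,181.9)"
```

```text
t 2.6 p [ 0.4569 -0.0009  0.0195] M [[-1.0, -0.027, 0.007], [-0.026, 1.0, 0.002], [-0.007, 0.001, -1.0]] F [ 0.   0.1 -0.3] g 1.003 q [-0.06  0.68  0.02  2.17 -0.06  0.28  1.61]
tool delta [ 0.005  -0.002   0.0115] rot [ 0.0014  0.0072 -0.0067] tool delta after rot [ 0.0049 -0.0019  0.0115]
```

Emit:
{"op": "play_rows", "data": {
  "deltas": [
    {"delta_pos": [0.005,-0.002,0.012],"dr": [0,0.007,-0.006],"claw": 1},
    {"delta_pos": [0,0,0],"dr": [0,0,0],"claw": 0},
    {"delta_pos": [0,0,0],"dr": [0,0,0],"claw": 0},
    {"delta_pos": [0,0,0],"dr": [0,0,0],"claw": 0},
    {"delta_pos": [0,0,0],"dr": [0,0,0],"claw": 0}
  ],
  "newtons": 50
}}

```text
time: 3.02
tool_pos: [0.4565, -0.0015, 0.0137]
orientation: [-0.047, 3.133, 0.003]
wrist_force: [0.1, -0.3, -5.3]
grip_width: 0.716
```

```bash
python3 -c "
from h import *
go(.452,-.003,.008,181.9)"
```

```text
t 3.02 p [ 0.4565 -0.0015  0.0137] M [[-1.0, -0.03, 0.008], [-0.03, 1.0, 0.002], [-0.008, 0.002, -1.0]] F [ 0.1 -0.3 -5.3] g 0.716 q [-0.06  0.7   0.02  2.17 -0.06  0.27  1.62]
tool delta [ 0.0046 -0.0014  0.0056] rot [ 0.0015  0.0085 -0.0029] tool delta after rot [ 0.0045 -0.0014  0.0057]
```

Emit:
{"op": "play_rows", "data": {
  "deltas": [
    {"delta_pos": [0,0,-0.015],"dr": [0,0,0],"claw": 0},
    {"delta_pos": [0,0,-0.03],"dr": [0,0,0],"claw": 0},
    {"delta_pos": [0,0,-0.04],"dr": [0,0,0],"claw": 0},
    {"delta_pos": [0,0,-0.04],"dr": [0,0,0],"claw": 0},
    {"delta_pos": [0,0,-0.04],"dr": [0,0,0],"claw": 0}
  ]
}}

```text
time: 3.43
tool_pos: [0.4491, -0.001, 0.1804]
orientation: [0.046, -3.13, -0.003]
wrist_force: [1.9, 0.6, -4.9]
grip_width: 0.718
```

Emit:
{"op": "play_rows", "data": {
  "deltas": [
    {"delta_pos": [0,0,-0.03],"dr": [0,0,0],"claw": 0},
    {"delta_pos": [0,0,0],"dr": [0,0,-0.09],"claw": 0},
    {"delta_pos": [0,0,0],"dr": [0,0,-0.09],"claw": 0},
    {"delta_pos": [0,0,0],"dr": [0,0,-0.09],"claw": 0},
    {"delta_pos": [0,0,0],"dr": [0,0,0],"claw": 0}
  ]
}}

```text
time: 3.85
tool_pos: [0.4513, -0.0006, 0.2259]
orientation: [-0.484, 3.09, 0.001]
wrist_force: [-0.2, 0.1, -4.6]
grip_width: 0.72
```

```bash
python3 -c "
from h import *
go(.5333,.3069,.2,198)"
```

```text
t 3.85 p [ 0.4513 -0.0006  0.2259] M [[-0.952, -0.305, 0.013], [-0.305, 0.952, 0.003], [-0.014, -0.002, -1.0]] F [-0.2  0.1 -4.6] g 0.72 q [-0.04  0.31 -0.    1.99 -0.    0.83  1.84]
tool delta [-0.1717  0.2678  0.0278] rot [-0.0016  0.0135 -0.0038] tool delta after rot [-0.173   0.2671  0.0259]
```

Emit:
{"op": "play_rows", "data": {
  "deltas": [
    {"delta_pos": [-0.018,0.028,0],"dr": [0,0.013,-0.003],"claw": 0},
    {"delta_pos": [-0.018,0.028,0],"dr": [0,0,0],"claw": 0},
    {"delta_pos": [-0.018,0.028,0],"dr": [0,0,0],"claw": 0},
    {"delta_pos": [-0.018,0.028,0],"dr": [0,0,0],"claw": 0},
    {"delta_pos": [-0.018,0.028,0],"dr": [0,0,0],"claw": 0}
  ]
}}

```text
time: 4.27
tool_pos: [0.4918, 0.1518, 0.2256]
orientation: [0.431, -3.104, 0.016]
wrist_force: [0.9, 0.5, -3.5]
grip_width: 0.716
```

Emit:
{"op": "play_rows", "data": {
  "deltas": [
    {"delta_pos": [-0.018,0.028,0],"dr": [0,0,0],"claw": 0},
    {"delta_pos": [-0.018,0.028,0],"dr": [0,0,0],"claw": 0},
    {"delta_pos": [-0.018,0.028,0],"dr": [0,0,0],"claw": 0},
    {"delta_pos": [-0.018,0.028,0],"dr": [0,0,0],"claw": 0},
    {"delta_pos": [0,0,0],"dr": [0,0,0],"claw": 0}
  ]
}}

```text
time: 4.68
tool_pos: [0.527, 0.2936, 0.2214]
orientation: [0.424, -3.099, 0.009]
wrist_force: [-0.7, 2.1, -4.2]
grip_width: 0.719
```

```bash
python3 -c "
from h import *
go(.5333,.3069,.2,198)
shot('scene','s1');shot('top','t1')
a=np.vstack([cv2.imread('pics/s1.png')[120:300,340:540],cv2.imread('pics/t1.png')[130:310,80:280]])
a=np.hstack([a[:180],a[180:]])
cv2.imwrite('pics/v1.png',cv2.resize(a,None,fx=2,fy=2,interpolation=cv2.INTER_CUBIC))"
```

```text
t 4.68 p [0.527  0.2936 0.2214] M [[-0.963, -0.269, -0.013], [-0.269, 0.963, -0.007], [0.015, -0.004, -1.0]] F [-0.7  2.1 -4.2] g 0.719 q [-0.52  0.56 -0.04  1.57  0.02  1.03  1.28]
tool delta [-0.0099  0.0112  0.0212] rot [-0.0032 -0.0147 -0.0422] tool delta after rot [-0.0101  0.0107  0.0214]
```

View pics/v1.png

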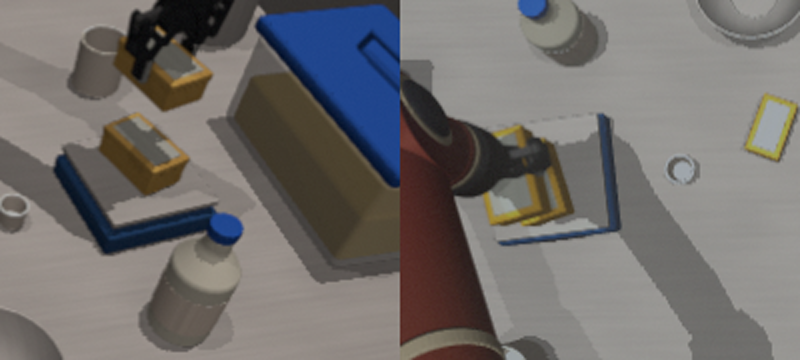

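```bash
python3 -c "
from h import *
a=cv2.imread('pics/scene0.png');hsv=cv2.cvtColor(a,cv2.COLOR_BGR2HSV)
for nm,(x0,y0,x1,y1),z in(('base',(385,170,440,220),.11),('large',(278,180,316,226),.045),('small',(290,225,322,268),.04)):
    s=hsv[y0:y1,x0:x1]; m=cv2.inRange(s,(12,100,50),(38,255,255))
    cs,h=cv2.findContours(m,cv2.RETR_CCOMP,cv2.CHAIN_APPROX_NONE)
    for i,c in enumerate(cs):
        if h[0][i][3]>=0 and cv2.contourArea(c)>60:
            rc=cv2.minAreaRect(onz('scene',c.reshape(-1,2)+[x0,y0],z).astype(np.float32)); print(nm,rc)
"
```

```text
base ((0.5299571752548218, 0.306196004152298), (0.0959945023059845, 0.0535874143242836), 18.23982048034668)
large ((0.45244714617729187, -0.0022974442690610886), (0.09767373651266098, 0.052917174994945526), 1.1282784938812256)
small ((0.6103624105453491, -0.008972648531198502), (0.04084368422627449, 0.07559949159622192), 69.77667236328125)
```

Emit:
{"op": "play_rows", "data": {
  "deltas": [
    {"delta_pos": [-0.01,0.011,0],"dr": [-0.003,-0.015,-0.042],"claw": 0},
    {"delta_pos": [0,0,0.02],"dr": [0,0,0],"claw": 0},
    {"delta_pos": [0,0,0.02],"dr": [0,0,0],"claw": 0},
    {"delta_pos": [0,0,0.02],"dr": [0,0,0],"claw": 0},
    {"delta_pos": [0,0,0],"dr": [0,0,0],"claw": 0}
  ]
}}

```text
time: 5.2
tool_pos: [0.5338, 0.2907, 0.1595]
orientation: [0.466, -3.104, 0.024]
wrist_force: [-1.1, -1.7, -5.1]
grip_width: 0.717
```

```bash
python3 -c "
from h import *
go(.5333,.3069,.126,198)"
```

```text
t 5.2 p [0.5338 0.2907 0.1595] M [[-0.956, -0.294, -0.001], [-0.294, 0.956, -0.016], [0.005, -0.015, -1.0]] F [-1.1 -1.7 -5.1] g 0.717 q [-0.52  0.63 -0.03  1.63  0.04  0.89  1.29]
tool delta [-0.0045  0.0161  0.0333] rot [-0.0148 -0.0056 -0.0162] tool delta after rot [-0.0046  0.0155  0.0335]
```

Emit:
{"op": "play_rows", "data": {
  "deltas": [
    {"delta_pos": [-0.005,0.016,0],"dr": [-0.015,-0.006,-0.016],"claw": 0},
    {"delta_pos": [0,0,0.012],"dr": [0,0,0],"claw": 0},
    {"delta_pos": [0,0,0],"dr": [0,0,0],"claw": 0}
  ]
}}

```text
time: 5.45
tool_pos: [0.5347, 0.3049, 0.1478]
orientation: [-0.483, 3.103, -0.002]
wrist_force: [-0.1, -2.2, -5.5]
grip_width: 0.716
```

```bash
python3 -c "
from h import *
go(.534,.3075,.126,198)"
```

```text
t 5.45 p [0.5347 0.3049 0.1478] M [[-0.953, -0.304, 0.001], [-0.304, 0.953, -0.001], [-0.001, -0.001, -1.0]] F [-0.1 -2.2 -5.5] g 0.716 q [-0.53  0.65 -0.04  1.63  0.04  0.87  1.29]
tool delta [-0.0001  0.0027  0.0218] rot [-0.0012  0.0006 -0.0052] tool delta after rot [-0.0001  0.0027  0.0218]
```

Emit:
{"op": "play_rows", "data": {
  "deltas": [
    {"delta_pos": [0,0.003,0.009],"dr": [0,0,-0.005],"claw": 0},
    {"delta_pos": [0,0,0.009],"dr": [0,0,0],"claw": 0},
    {"delta_pos": [0,0,0.002],"dr": [0,0,0],"claw": 0}
  ]
}}

```text
time: 5.7
tool_pos: [0.5353, 0.3087, 0.1286]
orientation: [-0.49, 3.097, 0.001]
wrist_force: [0.0, 0.1, -4.9]
grip_width: 0.715
```

```bash
python3 -c "
from h import *
go(.534,.3075,.124,198)"
```

```text
t 5.7 p [0.5353 0.3087 0.1286] M [[-0.951, -0.309, 0.005], [-0.309, 0.951, 0.002], [-0.006, -0.0, -1.0]] F [ 0.   0.1 -4.9] g 0.715 q [-0.53  0.67 -0.04  1.64  0.04  0.82  1.29]
tool delta [ 0.0016 -0.0007  0.0046] rot [-0.0001  0.0057 -0.0004] tool delta after rot [ 0.0016 -0.0007  0.0046]
```

Emit:
{"op": "play_rows", "data": {
  "deltas": [
    {"delta_pos": [0.0015,-0.001,0.003],"dr": [0,0.005,0],"claw": 0},
    {"delta_pos": [0,0,0.002],"dr": [0,0,0],"claw": 0},
    {"delta_pos": [0,0,0.001],"dr": [0,0,0],"claw": 0}
  ]
}}

```text
time: 5.95
tool_pos: [0.534, 0.3069, 0.1216]
orientation: [0.491, -3.103, 0.001]
wrist_force: [-1.3, 0.4, -1.0]
grip_width: 0.721
```

```bash
python3 -c "
from h import *
go(.534,.3075,.124,198)"
```

```text
t 5.95 p [0.534  0.3069 0.1216] M [[-0.951, -0.309, -0.0], [-0.309, 0.951, -0.001], [0.001, -0.001, -1.0]] F [-1.3  0.4 -1. ] g 0.721 q [-0.53  0.68 -0.04  1.65  0.04  0.81  1.29]
tool delta [-0.0002  0.0006 -0.0024] rot [-0.0006 -0.0006 -0.0005] tool delta after rot [-0.0002  0.0006 -0.0024]
```

Emit:
{"op": "play_rows", "data": {
  "deltas": [
    {"delta_pos": [0,0,0],"dr": [0,0,0],"claw": 1},
    {"delta_pos": [0,0,0],"dr": [0,0,0],"claw": 1},
    {"delta_pos": [0,0,0],"dr": [0,0,0],"claw": 1},
    {"delta_pos": [0,0,0],"dr": [0,0,0],"claw": 1},
    {"delta_pos": [0,0,0],"dr": [0,0,0],"claw": 1}
  ]
}}

```text
time: 6.37
tool_pos: [0.5376, 0.3086, 0.1259]
orientation: [-0.488, 3.094, 0.005]
wrist_force: [-1.1, 0.3, -0.8]
grip_width: 0.997
```

Emit:
{"op": "play_rows", "data": {
  "deltas": [
    {"delta_pos": [0,0,-0.015],"dr": [0,0,0],"claw": 1},
    {"delta_pos": [0,0,-0.03],"dr": [0,0,0],"claw": 1},
    {"delta_pos": [0,0,-0.04],"dr": [0,0,0],"claw": 1},
    {"delta_pos": [0,0,-0.04],"dr": [0,0,0],"claw": 1},
    {"delta_pos": [0,0,0],"dr": [0,0,0],"claw": 1}
  ]
}}

```text
time: 6.78
tool_pos: [0.5362, 0.3078, 0.2554]
orientation: [-0.489, 3.097, 0.003]
wrist_force: [0.4, 0.5, 0.5]
grip_width: 1.005
```

```bash
python3 -c "
from h import *
go(.610,-.0092,.2,159.8)
print(onz('top',[[303,211],[221,215]],np.array([.085,.035])))"
```

```text
t 6.78 p [0.5362 0.3078 0.2554] M [[-0.951, -0.308, 0.006], [-0.308, 0.951, 0.003], [-0.007, 0.001, -1.0]] F [0.4 0.5 0.5] g 1.005 q [-0.53  0.54 -0.05  1.49  0.03  1.1   1.3 ]
tool delta [ 0.0277 -0.3244  0.0549] rot [0.0029 0.0061 0.6656] tool delta after rot [-0.1788 -0.272   0.0554]
[[ 0.55054653 -0.11388574]
 [ 0.54850793  0.11568217]]
```

Emit:
{"op": "play_rows", "data": {
  "deltas": [
    {"delta_pos": [0.003,-0.033,0],"dr": [0.003,0.006,0],"claw": 1},
    {"delta_pos": [0.003,-0.033,0],"dr": [0,0,0],"claw": 1},
    {"delta_pos": [0.003,-0.033,0],"dr": [0,0,0],"claw": 1},
    {"delta_pos": [0.003,-0.033,0],"dr": [0,0,0],"claw": 1},
    {"delta_pos": [0.003,-0.033,0],"dr": [0,0,0],"claw": 1}
  ]
}}

```text
time: 7.2
tool_pos: [0.574, 0.1568, 0.2613]
orientation: [-0.523, 3.081, 0.019]
wrist_force: [1.7, 0.4, 0.3]
grip_width: 1.002
```

Emit:
{"op": "play_rows", "data": {
  "deltas": [
    {"delta_pos": [0.003,-0.033,0],"dr": [0,0,0],"claw": 1},
    {"delta_pos": [0.003,-0.033,0],"dr": [0,0,0],"claw": 1},
    {"delta_pos": [0.003,-0.033,0],"dr": [0,0,0],"claw": 1},
    {"delta_pos": [0.003,-0.033,0],"dr": [0,0,0],"claw": 1},
    {"delta_pos": [0,0,0],"dr": [0,0,0.11],"claw": 1}
  ]
}}

```text
time: 7.62
tool_pos: [0.6094, 0.0107, 0.2623]
orientation: [-0.331, 3.101, 0.009]
wrist_force: [-0.0, -1.5, -0.7]
grip_width: 1.004
```

Emit:
{"op": "play_rows", "data": {
  "deltas": [
    {"delta_pos": [0,0,0],"dr": [0,0,0.11],"claw": 1},
    {"delta_pos": [0,0,0],"dr": [0,0,0.11],"claw": 1},
    {"delta_pos": [0,0,0],"dr": [0,0,0.11],"claw": 1},
    {"delta_pos": [0,0,0],"dr": [0,0,0.11],"claw": 1},
    {"delta_pos": [0,0,0],"dr": [0,0,0.11],"claw": 1}
  ]
}}

```text
time: 8.03
tool_pos: [0.6107, 0.0033, 0.2638]
orientation: [0.583, 3.061, 0.017]
wrist_force: [0.0, -0.1, -0.6]
grip_width: 1.0
```

```bash
cat >> h.py <<'E'
def lids(n,box,zs,show=None):
    x0,y0,x1,y1=box; a=cv2.cvtColor(shot(n),cv2.COLOR_RGB2BGR); s=a[y0:y1,x0:x1]
    m=cv2.inRange(cv2.cvtColor(s,cv2.COLOR_BGR2HSV),(12,100,50),(38,255,255))
    cs,h=cv2.findContours(m,cv2.RETR_CCOMP,cv2.CHAIN_APPROX_NONE)
    for i,c in enumerate(cs):
        if cv2.contourArea(c)>60:
            for z in zs:
                rc=cv2.minAreaRect(onz(n,c.reshape(-1,2)+[x0,y0],z).astype(np.float32)); print(n,"hole" if h[0][i][3]>=0 else "outer",z,np.round(rc[0],4),np.round(rc[1],4),round(rc[2],1))
    if show: cv2.imwrite("pics/"+show+".png",cv2.resize(s,None,fx=4,fy=4,interpolation=cv2.INTER_CUBIC))
E
python3 -c "
from h import *
go(.610,-.0092,.1,159.8)
lids('top',(110,160,210,270),[.155],'t2');lids('scene',(370,150,450,240),[.155],'s2')
a=cv2.imread('pics/t2.png');b=cv2.imread('pics/s2.png');h=min(len(a),len(b));cv2.imwrite('pics/v2.png',np.hstack([a[:h],b[:h]]))"
```

```text
t 8.03 p [0.6107 0.0033 0.2638] M [[-0.93, 0.367, 0.027], [0.367, 0.93, 0.006], [-0.023, 0.016, -1.0]] F [ 0.  -0.1 -0.6] g 1.0 q [-0.14  0.51  0.16  1.53 -0.1   1.08  1.24]
tool delta [-1.000e-04 -1.440e-02  1.636e-01] rot [ 0.0155  0.0234 -0.0236] tool delta after rot [-0.0036 -0.0119  0.1638]
top outer 0.155 [0.5282 0.2939] [0.116  0.0804] 18.9
top hole 0.155 [0.5313 0.3054] [0.0951 0.0533] 17.7
scene outer 0.155 [0.5706 0.2769] [0.1552 0.1363] 17.7
scene hole 0.155 [0.5319 0.3062] [0.0958 0.0537] 17.9
```

View pics/v2.png

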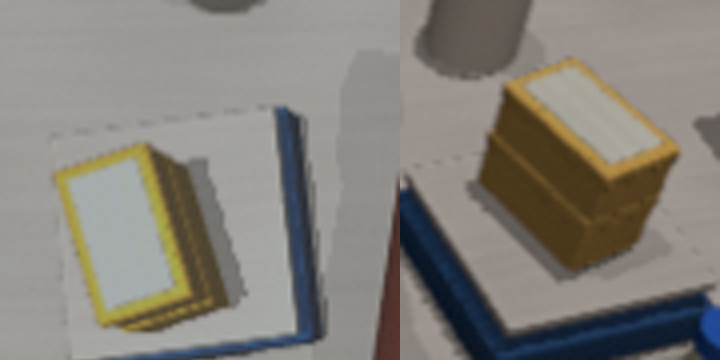

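Emit:
{"op": "play_rows", "data": {
  "deltas": [
    {"delta_pos": [0,-0.014,0.02],"dr": [0.015,0.023,-0.023],"claw": 1},
    {"delta_pos": [0,0,0.035],"dr": [0,0,0],"claw": 1},
    {"delta_pos": [0,0,0.035],"dr": [0,0,0],"claw": 1},
    {"delta_pos": [0,0,0.035],"dr": [0,0,0],"claw": 1},
    {"delta_pos": [0,0,0.025],"dr": [0,0,0],"claw": 1}
  ]
}}

```text
time: 8.55
tool_pos: [0.6158, -0.0087, 0.119]
orientation: [0.505, 3.074, 0.008]
wrist_force: [0.4, 0.1, 0.2]
grip_width: 1.0
```

```bash
python3 -c "
from h import *
go(.610,-.0092,.01,159.8)"
```

```text
t 8.55 p [ 0.6158 -0.0087  0.119 ] M [[-0.947, 0.32, 0.026], [0.32, 0.947, 0.001], [-0.025, 0.009, -1.0]] F [0.4 0.1 0.2] g 1.0 q [-0.1   0.67  0.12  1.68 -0.11  0.77  1.32]
tool delta [ 0.008  -0.0033  0.1088] rot [0.0095 0.0247 0.027 ] tool delta after rot [ 0.0052 -0.0025  0.109 ]
```

Emit:
{"op": "play_rows", "data": {
  "deltas": [
    {"delta_pos": [0.006,-0.002,0.02],"dr": [0.009,0.025,0.027],"claw": 1},
    {"delta_pos": [0,0,0.02],"dr": [0,0.006,0],"claw": 1},
    {"delta_pos": [0,0,0.02],"dr": [0,0.006,0],"claw": 1},
    {"delta_pos": [0,0,0],"dr": [0,0,0],"claw": 1}
  ]
}}

```text
time: 8.88
tool_pos: [0.606, -0.0074, 0.0505]
orientation: [-0.526, -3.074, -0.005]
wrist_force: [-0.0, 0.0, -0.4]
grip_width: 1.002
```

```bash
python3 -c "
from h import *
go(.610,-.0092,.01,159.8)"
```

```text
t 8.88 p [ 0.606  -0.0074  0.0505] M [[-0.943, 0.333, -0.022], [0.332, 0.943, 0.007], [0.023, -0.001, -1.0]] F [-0.   0.  -0.4] g 1.002 q [-0.08  0.77  0.11  1.71 -0.13  0.69  1.33]
tool delta [-0.0053 -0.0003  0.0404] rot [-0.0011 -0.0231  0.0136] tool delta after rot [-0.0044 -0.0003  0.0405]
```

Emit:
{"op": "play_rows", "data": {
  "deltas": [
    {"delta_pos": [-0.004,0,0.012],"dr": [0,-0.018,0.012],"claw": 1},
    {"delta_pos": [0,0,0.012],"dr": [0,0,0],"claw": 1},
    {"delta_pos": [0,0,0.01],"dr": [0,0,0],"claw": 1},
    {"delta_pos": [0,0,0],"dr": [0,0,0],"claw": 1}
  ]
}}

```text
time: 9.22
tool_pos: [0.6117, -0.008, 0.0171]
orientation: [-0.536, -3.095, -0.003]
wrist_force: [-0.4, -0.4, -0.4]
grip_width: 0.999
```

```bash
python3 -c "
from h import *
go(.610,-.0092,.01,159.8)"
```

```text
t 9.22 p [ 0.6117 -0.008   0.0171] M [[-0.942, 0.336, -0.0], [0.336, 0.942, 0.002], [0.001, 0.002, -1.0]] F [-0.4 -0.4 -0.4] g 0.999 q [-0.08  0.82  0.1   1.73 -0.14  0.6   1.33]
tool delta [ 0.0012 -0.0017  0.0071] rot [ 0.0018 -0.0011  0.0095] tool delta after rot [ 0.0012 -0.0017  0.0071]
```

Emit:
{"op": "play_rows", "data": {
  "deltas": [
    {"delta_pos": [0.001,-0.0015,0.009],"dr": [0,0,0.009],"claw": 1},
    {"delta_pos": [0,0,0],"dr": [0,0,0],"claw": 0},
    {"delta_pos": [0,0,0],"dr": [0,0,0],"claw": 0},
    {"delta_pos": [0,0,0],"dr": [0,0,0],"claw": 0},
    {"delta_pos": [0,0,0],"dr": [0,0,0],"claw": 0}
  ]
}}

```text
time: 9.63
tool_pos: [0.6122, -0.0092, 0.0099]
orientation: [0.548, 3.09, 0.005]
wrist_force: [0.5, 0.5, -2.0]
grip_width: 0.577
```

Emit:
{"op": "play_rows", "data": {
  "deltas": [
    {"delta_pos": [0,0,0],"dr": [0,0,0],"claw": 0},
    {"delta_pos": [0,0,0],"dr": [0,0,0],"claw": 0}
  ]
}}

```text
time: 9.8
tool_pos: [0.612, -0.0092, 0.01]
orientation: [0.548, 3.09, 0.005]
wrist_force: [-0.3, 0.6, -1.7]
grip_width: 0.575
```

```bash
python3 -c "
from h import *
go(.610,-.0092,.25,197.8)"
```

```text
t 9.8 p [ 0.612  -0.0092  0.01  ] M [[-0.939, 0.344, 0.004], [0.344, 0.939, 0.002], [-0.003, 0.004, -1.0]] F [-0.3  0.6 -1.7] g 0.575 q [-0.08  0.83  0.1   1.73 -0.14  0.58  1.33]
tool delta [ 1.2e-03  2.0e-04 -2.4e-01] rot [ 0.0026  0.004  -0.6615] tool delta after rot [ 0.0019  0.0006 -0.24  ]
```

Emit:
{"op": "play_rows", "data": {
  "deltas": [
    {"delta_pos": [0,0,-0.015],"dr": [0,0,0],"claw": 0},
    {"delta_pos": [0,0,-0.03],"dr": [0,0,0],"claw": 0},
    {"delta_pos": [0,0,-0.04],"dr": [0,0,0],"claw": 0},
    {"delta_pos": [0,0,-0.04],"dr": [0,0,0],"claw": 0},
    {"delta_pos": [0,0,-0.04],"dr": [0,0,0],"claw": 0}
  ]
}}

```text
time: 10.22
tool_pos: [0.6023, -0.0088, 0.1678]
orientation: [-0.542, -3.066, 0.003]
wrist_force: [1.2, 0.2, -3.2]
grip_width: 0.577
```

Emit:
{"op": "play_rows", "data": {
  "deltas": [
    {"delta_pos": [0,0,-0.04],"dr": [0,0,0],"claw": 0},
    {"delta_pos": [0,0,-0.03],"dr": [0,0,0],"claw": 0},
    {"delta_pos": [0,0,0],"dr": [0,0,-0.11],"claw": 0},
    {"delta_pos": [0,0,0],"dr": [0,0,-0.11],"claw": 0},
    {"delta_pos": [0,0,0],"dr": [0,0,-0.11],"claw": 0}
  ]
}}

```text
time: 10.63
tool_pos: [0.6077, -0.0091, 0.2532]
orientation: [-0.011, -3.134, -0.003]
wrist_force: [-0.1, -0.6, -2.2]
grip_width: 0.581
```

Emit:
{"op": "play_rows", "data": {
  "deltas": [
    {"delta_pos": [0,0,0],"dr": [0,0,-0.11],"claw": 0},
    {"delta_pos": [0,0,0],"dr": [0,0,-0.11],"claw": 0},
    {"delta_pos": [0,0,0],"dr": [0,0,-0.11],"claw": 0},
    {"delta_pos": [0,0,0],"dr": [0,0,0],"claw": 0}
  ]
}}

```text
time: 10.97
tool_pos: [0.6054, -0.0093, 0.2528]
orientation: [0.533, -3.086, -0.005]
wrist_force: [0.1, 0.3, -2.8]
grip_width: 0.575
```

```bash
python3 -c "
from h import *
go(.533,.3064,.25,197.8)"
```

```text
t 10.97 p [ 0.6054 -0.0093  0.2528] M [[-0.942, -0.335, -0.01], [-0.335, 0.942, 0.002], [0.009, 0.005, -1.0]] F [ 0.1  0.3 -2.8] g 0.575 q [-0.    0.53 -0.03  1.52  0.01  1.1   1.88]
tool delta [-0.0377  0.3217  0.004 ] rot [ 0.0047 -0.009   0.0313] tool delta after rot [-0.0276  0.3228  0.0028]
```

Emit:
{"op": "play_rows", "data": {
  "deltas": [
    {"delta_pos": [-0.003,0.033,0],"dr": [0.005,-0.009,0.015],"claw": 0},
    {"delta_pos": [-0.003,0.033,0],"dr": [0,0,0],"claw": 0},
    {"delta_pos": [-0.003,0.033,0],"dr": [0,0,0],"claw": 0},
    {"delta_pos": [-0.003,0.033,0],"dr": [0,0,0],"claw": 0},
    {"delta_pos": [-0.003,0.033,0],"dr": [0,0,0],"claw": 0}
  ]
}}

```text
time: 11.38
tool_pos: [0.5679, 0.141, 0.2493]
orientation: [0.446, -3.105, 0.018]
wrist_force: [0.1, 0.1, -3.0]
grip_width: 0.573
```

Emit:
{"op": "play_rows", "data": {
  "deltas": [
    {"delta_pos": [-0.003,0.033,0],"dr": [0,0,0],"claw": 0},
    {"delta_pos": [-0.003,0.033,0],"dr": [0,0,0],"claw": 0},
    {"delta_pos": [-0.003,0.033,0],"dr": [0,0,0],"claw": 0},
    {"delta_pos": [0,0.02,0],"dr": [0,0,0],"claw": 0},
    {"delta_pos": [0,0,0],"dr": [0,0,0],"claw": 0}
  ]
}}

```text
time: 11.8
tool_pos: [0.5353, 0.2735, 0.2457]
orientation: [0.441, -3.1, 0.008]
wrist_force: [0.5, 0.7, -1.5]
grip_width: 0.575
```

```bash
python3 -c "
from h import *
go(.533,.3064,.19,197.8)"
```

```text
t 11.8 p [0.5353 0.2735 0.2457] M [[-0.96, -0.279, -0.01], [-0.279, 0.96, -0.006], [0.011, -0.003, -1.0]] F [ 0.5  0.7 -1.5] g 0.575 q [-0.48  0.53 -0.04  1.54  0.02  1.08  1.32]
tool delta [-0.0076  0.0324  0.0555] rot [-0.0033 -0.0114 -0.0279] tool delta after rot [-0.0079  0.032   0.0557]
```

Emit:
{"op": "play_rows", "data": {
  "deltas": [
    {"delta_pos": [-0.004,0.017,0],"dr": [-0.003,-0.01,-0.014],"claw": 0},
    {"delta_pos": [-0.004,0.016,0],"dr": [0,0,-0.014],"claw": 0},
    {"delta_pos": [0,0,0.02],"dr": [0,0,0],"claw": 0},
    {"delta_pos": [0,0,0.02],"dr": [0,0,0],"claw": 0},
    {"delta_pos": [0,0,0],"dr": [0,0,0],"claw": 0}
  ]
}}

```text
time: 12.22
tool_pos: [0.5324, 0.3103, 0.2041]
orientation: [0.479, -3.103, 0.003]
wrist_force: [-1.2, -0.3, -3.5]
grip_width: 0.576
```

```bash
python3 -c "
from h import *
go(.533,.3064,.17,197.8)"
```

```text
t 12.22 p [0.5324 0.3103 0.2041] M [[-0.953, -0.302, -0.001], [-0.302, 0.953, -0.002], [0.002, -0.002, -1.0]] F [-1.2 -0.3 -3.5] g 0.576 q [-0.54  0.59 -0.05  1.56  0.03  1.    1.29]
tool delta [ 0.0006 -0.0038  0.0341] rot [-0.0017 -0.0018 -0.0044] tool delta after rot [ 0.0007 -0.0039  0.0341]
```

Emit:
{"op": "play_rows", "data": {
  "deltas": [
    {"delta_pos": [0,-0.004,0.012],"dr": [-0.002,-0.002,-0.004],"claw": 0},
    {"delta_pos": [0,0,0.012],"dr": [0,0,0],"claw": 0},
    {"delta_pos": [0,0,0.006],"dr": [0,0,0],"claw": 0},
    {"delta_pos": [0,0,0],"dr": [0,0,0],"claw": 0}
  ]
}}

```text
time: 12.55
tool_pos: [0.5354, 0.3044, 0.1743]
orientation: [-0.475, 3.105, -0.004]
wrist_force: [-0.8, -0.1, -1.8]
grip_width: 0.572
```

```bash
python3 -c "
from h import *
go(.533,.3064,.166,197.8)"
```

```text
t 12.55 p [0.5354 0.3044 0.1743] M [[-0.954, -0.299, 0.001], [-0.299, 0.954, -0.002], [0.0, -0.002, -1.0]] F [-0.8 -0.1 -1.8] g 0.572 q [-0.53  0.62 -0.04  1.6   0.04  0.93  1.29]
tool delta [0.0017 0.0027 0.0083] rot [-0.0023 -0.0001 -0.0072] tool delta after rot [0.0017 0.0027 0.0083]
```

Emit:
{"op": "play_rows", "data": {
  "deltas": [
    {"delta_pos": [0.001,0.002,0.004],"dr": [-0.002,0,-0.006],"claw": 0},
    {"delta_pos": [0,0,0.003],"dr": [0,0,0],"claw": 0},
    {"delta_pos": [0,0,0.001],"dr": [0,0,0],"claw": 0},
    {"delta_pos": [0,0,0],"dr": [0,0,0],"claw": 0}
  ]
}}

```text
time: 12.88
tool_pos: [0.5357, 0.3059, 0.1683]
orientation: [-0.48, 3.101, 0.001]
wrist_force: [-0.3, 0.9, -2.3]
grip_width: 0.579
```

```bash
python3 -c "
from h import *
go(.533,.3064,.166,197.8)"
```

```text
t 12.88 p [0.5357 0.3059 0.1683] M [[-0.953, -0.302, 0.004], [-0.302, 0.953, 0.001], [-0.004, -0.0, -1.0]] F [-0.3  0.9 -2.3] g 0.579 q [-0.53  0.62 -0.05  1.61  0.04  0.91  1.29]
tool delta [0.0024 0.0013 0.0023] rot [-0.      0.0037 -0.0035] tool delta after rot [0.0024 0.0013 0.0023]
```

Emit:
{"op": "play_rows", "data": {
  "deltas": [
    {"delta_pos": [0.0025,0.001,0.001],"dr": [0,0.004,0],"claw": 0},
    {"delta_pos": [0,0,0.0015],"dr": [0,0,0],"claw": 0},
    {"delta_pos": [0,0,0.001],"dr": [0,0,0],"claw": 0}
  ]
}}

```text
time: 13.13
tool_pos: [0.5335, 0.3066, 0.166]
orientation: [-0.48, 3.103, 0.002]
wrist_force: [0.0, -0.1, -2.8]
grip_width: 0.575
```

```bash
python3 -c "
from h import *
go(.533,.3064,.166,197.8)"
```

```text
t 13.13 p [0.5335 0.3066 0.166 ] M [[-0.953, -0.302, 0.002], [-0.302, 0.953, 0.001], [-0.002, 0.001, -1.0]] F [ 0.  -0.1 -2.8] g 0.575 q [-0.53  0.62 -0.05  1.61  0.03  0.9   1.29]
tool delta [ 0.0005 -0.0001  0.    ] rot [ 0.0007  0.002  -0.0036] tool delta after rot [ 0.0005 -0.0001  0.    ]
```

Aligned, not yet touching; lower a little more until the force changes.

Emit:
{"op": "play_rows", "data": {
  "deltas": [
    {"delta_pos": [0,0,0.0015],"dr": [0,0,0],"claw": 0},
    {"delta_pos": [0,0,0.001],"dr": [0,0,0],"claw": 0}
  ]
}}

```text
time: 13.3
tool_pos: [0.5336, 0.3069, 0.1646]
orientation: [-0.48, 3.102, 0.002]
wrist_force: [-1.4, -1.7, 5.6]
grip_width: 0.581
```

Contact (+5.6 N). Release and rise.

Emit:
{"op": "play_rows", "data": {
  "deltas": [
    {"delta_pos": [0,0,-0.0005],"dr": [0,0,0],"claw": 1},
    {"delta_pos": [0,0,0],"dr": [0,0,0],"claw": 1},
    {"delta_pos": [0,0,0],"dr": [0,0,0],"claw": 1},
    {"delta_pos": [0,0,0],"dr": [0,0,0],"claw": 1},
    {"delta_pos": [0,0,0],"dr": [0,0,0],"claw": 1}
  ]
}}

```text
time: 13.72
tool_pos: [0.5354, 0.308, 0.167]
orientation: [-0.479, 3.096, 0.006]
wrist_force: [0.8, -0.5, 0.3]
grip_width: 1.001
```

Emit:
{"op": "play_rows", "data": {
  "deltas": [
    {"delta_pos": [0,0,-0.015],"dr": [0,0,0],"claw": 1},
    {"delta_pos": [0,0,-0.03],"dr": [0,0,0],"claw": 1},
    {"delta_pos": [0,0,-0.04],"dr": [0,0,0],"claw": 1},
    {"delta_pos": [0,0,-0.01],"dr": [0,0,0],"claw": 1},
    {"delta_pos": [0,0,0],"dr": [0,0,0],"claw": 1}
  ]
}}

```text
time: 14.13
tool_pos: [0.5337, 0.3069, 0.2632]
orientation: [-0.48, 3.102, 0.002]
wrist_force: [-0.0, -0.6, -0.1]
grip_width: 1.003
```

```bash
python3 -c "
from h import *
go(.4885,-.271,.22,173.8)"
```

```text
t 14.13 p [0.5337 0.3069 0.2632] M [[-0.953, -0.302, 0.002], [-0.302, 0.953, 0.002], [-0.003, 0.001, -1.0]] F [-0.  -0.6 -0.1] g 1.003 q [-0.53  0.53 -0.05  1.49  0.03  1.12  1.3 ]
tool delta [ 0.218  -0.5372  0.0422] rot [0.0014 0.0024 0.4155] tool delta after rot [-0.0175 -0.5794  0.0432]
```

Emit:
{"op": "play_rows", "data": {
  "deltas": [
    {"delta_pos": [0.013,-0.032,0],"dr": [0,0,0],"claw": 1},
    {"delta_pos": [0.013,-0.032,0],"dr": [0,0,0],"claw": 1},
    {"delta_pos": [0.013,-0.032,0],"dr": [0,0,0],"claw": 1},
    {"delta_pos": [0.013,-0.032,0],"dr": [0,0,0],"claw": 1},
    {"delta_pos": [0.013,-0.032,0],"dr": [0,0,0],"claw": 1}
  ]
}}

```text
time: 14.55
tool_pos: [0.5183, 0.1419, 0.2587]
orientation: [-0.513, 3.096, 0.017]
wrist_force: [0.9, -0.6, 0.1]
grip_width: 1.001
```

Emit:
{"op": "play_rows", "data": {
  "deltas": [
    {"delta_pos": [0.013,-0.032,0],"dr": [0,0,0],"claw": 1},
    {"delta_pos": [0.013,-0.032,0],"dr": [0,0,0],"claw": 1},
    {"delta_pos": [0.013,-0.032,0],"dr": [0,0,0],"claw": 1},
    {"delta_pos": [0.013,-0.032,0],"dr": [0,0,0],"claw": 1},
    {"delta_pos": [0.013,-0.032,0],"dr": [0,0,0],"claw": 1}
  ]
}}

```text
time: 14.97
tool_pos: [0.5039, -0.0387, 0.2518]
orientation: [0.516, -3.095, -0.018]
wrist_force: [1.0, 0.1, -0.0]
grip_width: 1.001
```

```bash
python3 -c "
from h import *
go(.4885,-.271,.22,173.8)
lids('top',(110,160,210,270),[.195],'t3');lids('scene',(370,130,450,240),[.195],'s3')
a=cv2.imread('pics/t3.png');b=cv2.imread('pics/s3.png');h=min(len(a),len(b));cv2.imwrite('pics/v3.png',np.hstack([a[:h],b[:h]]))"
```

```text
t 14.97 p [ 0.5039 -0.0387  0.2518] M [[-0.946, -0.324, -0.006], [-0.324, 0.946, 0.011], [0.002, 0.012, -1.0]] F [ 1.   0.1 -0. ] g 1.001 q [ 0.04  0.37 -0.    1.8  -0.01  0.98  1.95]
tool delta [ 0.0898 -0.2151  0.0294] rot [ 0.0114 -0.0048  0.4385] tool delta after rot [-0.0098 -0.2326  0.0318]
top outer 0.195 [0.5229 0.2834] [0.1117 0.0851] 18.1
top hole 0.195 [0.4894 0.2793] [0.0145 0.0466] 27.7
top hole 0.195 [0.5317 0.3059] [0.0746 0.0407] 17.1
scene outer 0.195 [0.5918 0.262 ] [0.1113 0.2246] 49.0
scene hole 0.195 [0.532  0.3064] [0.0758 0.0414] 17.6
```

View pics/v3.png

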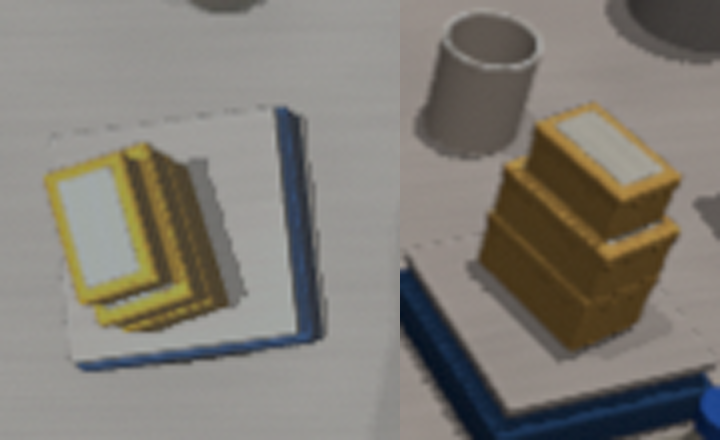

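Emit:
{"op": "play_rows", "data": {
  "deltas": [
    {"delta_pos": [0.012,-0.031,0],"dr": [0,0,0],"claw": 0.55},
    {"delta_pos": [0.012,-0.031,0],"dr": [0,0,0],"claw": 0.55},
    {"delta_pos": [0.012,-0.031,0],"dr": [0,0,0],"claw": 0.55},
    {"delta_pos": [0.012,-0.031,0],"dr": [0,0,0],"claw": 0.55},
    {"delta_pos": [0.012,-0.031,0],"dr": [0,0,0],"claw": 0.55}
  ]
}}

```text
time: 15.48
tool_pos: [0.4952, -0.206, 0.2455]
orientation: [0.521, -3.089, -0.026]
wrist_force: [1.0, 0.7, -0.0]
grip_width: 0.547
```

Emit:
{"op": "play_rows", "data": {
  "deltas": [
    {"delta_pos": [0.005,-0.015,0],"dr": [0,0,0],"claw": 0.55},
    {"delta_pos": [0,0,0],"dr": [0.006,0,0.11],"claw": 0.55},
    {"delta_pos": [0,0,0],"dr": [0,0,0.11],"claw": 0.55},
    {"delta_pos": [0,0,0],"dr": [0,0,0.11],"claw": 0.55},
    {"delta_pos": [0,0,0],"dr": [0,0,0.09],"claw": 0.55}
  ]
}}

```text
time: 15.9
tool_pos: [0.4904, -0.2339, 0.2394]
orientation: [-0.193, -3.117, -0.006]
wrist_force: [-0.1, 0.8, 0.0]
grip_width: 0.548
```

```bash
python3 -c "
from h import *
go(.4885,-.271,.14,173.8)"
```

```text
t 15.9 p [ 0.4904 -0.2339  0.2394] M [[-0.992, 0.123, -0.019], [0.123, 0.992, 0.005], [0.019, 0.003, -1.0]] F [-0.1  0.8  0. ] g 0.548 q [ 0.29  0.45  0.16  1.71 -0.08  1.    1.93]
tool delta [-0.0046 -0.0374  0.0992] rot [ 0.003  -0.0192 -0.0152] tool delta after rot [-0.0021 -0.0371  0.0994]
```

Emit:
{"op": "play_rows", "data": {
  "deltas": [
    {"delta_pos": [-0.002,-0.019,0],"dr": [0.003,-0.017,-0.015],"claw": 0.55},
    {"delta_pos": [-0.001,-0.018,0.02],"dr": [0,0,0],"claw": 0.55},
    {"delta_pos": [0,0,0.025],"dr": [0,0,0],"claw": 0.55},
    {"delta_pos": [0,0,0.025],"dr": [0,0,0],"claw": 0.55},
    {"delta_pos": [0,0,0],"dr": [0,0,0],"claw": 0.55}
  ]
}}

```text
time: 16.32
tool_pos: [0.4899, -0.2693, 0.164]
orientation: [-0.169, -3.135, -0.001]
wrist_force: [-0.8, -0.1, 0.2]
grip_width: 0.547
```

```bash
python3 -c "
from h import *
go(.4885,-.271,.066,173.8)
a=cv2.cvtColor(shot('scene'),cv2.COLOR_RGB2BGR)[150:270,150:290];cv2.imwrite('pics/v4.png',cv2.resize(a,None,fx=5,fy=5,interpolation=cv2.INTER_CUBIC))"
```

```text
t 16.32 p [ 0.4899 -0.2693  0.164 ] M [[-0.994, 0.108, -0.002], [0.108, 0.994, 0.001], [0.002, 0.0, -1.0]] F [-0.8 -0.1  0.2] g 0.547 q [ 0.37  0.55  0.15  1.78 -0.1   0.82  2.03]
tool delta [ 0.001  -0.0019  0.098 ] rot [ 0.0004 -0.0024  0.0004] tool delta after rot [ 0.0012 -0.0019  0.098 ]
```

View pics/v4.png

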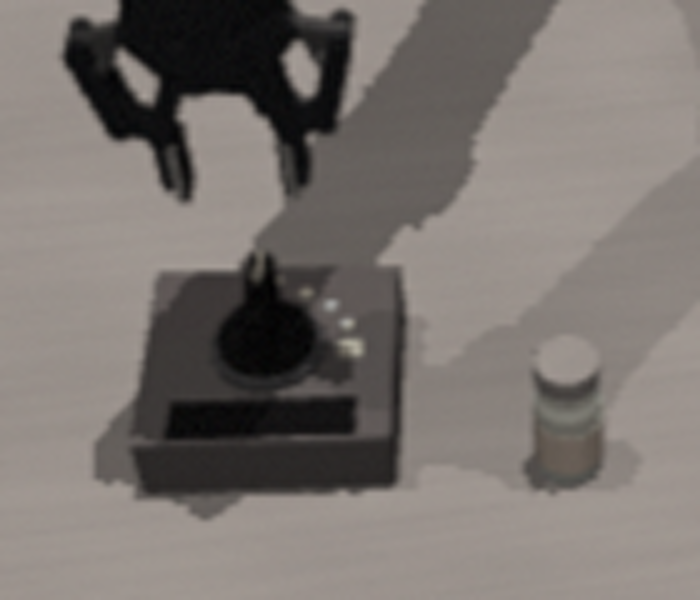

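Emit:
{"op": "play_rows", "data": {
  "deltas": [
    {"delta_pos": [0.001,-0.002,0.022],"dr": [0,0,0],"claw": 0.55},
    {"delta_pos": [0,0,0.022],"dr": [0,0,0],"claw": 0.55},
    {"delta_pos": [0,0,0.02],"dr": [0,0,0],"claw": 0.55},
    {"delta_pos": [0,0,0.015],"dr": [0,0,0],"claw": 0.55},
    {"delta_pos": [0,0,0],"dr": [0,0,0],"claw": 0.55}
  ]
}}

```text
time: 16.78
tool_pos: [0.4967, -0.2715, 0.0906]
orientation: [0.162, 3.124, -0.007]
wrist_force: [-0.2, -0.4, -0.1]
grip_width: 0.55
```

```bash
python3 -c "
from h import *
go(.4885,-.271,.066,173.8)"
```

```text
t 16.78 p [ 0.4967 -0.2715  0.0906] M [[-0.995, 0.104, 0.013], [0.104, 0.995, -0.005], [-0.013, -0.004, -1.0]] F [-0.2 -0.4 -0.1] g 0.55 q [ 0.38  0.66  0.12  1.84 -0.13  0.64  2.05]
tool delta [ 0.0085 -0.0003  0.0245] rot [-0.0035  0.0133  0.0044] tool delta after rot [ 0.0082 -0.0004  0.0246]
```

Emit:
{"op": "play_rows", "data": {
  "deltas": [
    {"delta_pos": [0.007,0,0.006],"dr": [-0.003,0.01,0.004],"claw": 0.55},
    {"delta_pos": [0,0,0.01],"dr": [0,0,0],"claw": 0.55},
    {"delta_pos": [0,0,0.007],"dr": [0,0,0],"claw": 0.55},
    {"delta_pos": [0,0,0],"dr": [0,0,0],"claw": 0.55}
  ]
}}

```text
time: 17.12
tool_pos: [0.4927, -0.2712, 0.0702]
orientation: [0.167, 3.127, -0.005]
wrist_force: [0.4, -0.1, -1.5]
grip_width: 0.552
```

```bash
python3 -c "
from h import *
go(.4885,-.271,.066,173.8)"
```

```text
t 17.12 p [ 0.4927 -0.2712  0.0702] M [[-0.994, 0.106, 0.01], [0.106, 0.994, -0.004], [-0.01, -0.003, -1.0]] F [ 0.4 -0.1 -1.5] g 0.552 q [ 0.39  0.69  0.12  1.86 -0.13  0.6   2.05]
tool delta [ 0.0043 -0.0003  0.0041] rot [-0.0025  0.01    0.0017] tool delta after rot [ 0.0042 -0.0003  0.0042]
```

Emit:
{"op": "play_rows", "data": {
  "deltas": [
    {"delta_pos": [0.004,0,0.004],"dr": [-0.002,0.009,0.002],"claw": 0.55},
    {"delta_pos": [0,0,0],"dr": [0,0,0],"claw": 0},
    {"delta_pos": [0,0,0],"dr": [0,0,0],"claw": 0},
    {"delta_pos": [0,0,0],"dr": [0,0,0],"claw": 0},
    {"delta_pos": [0,0,0],"dr": [0,0,0],"claw": 0}
  ],
  "newtons": 40
}}

```text
time: 17.53
tool_pos: [0.4892, -0.2709, 0.0671]
orientation: [0.172, 3.135, -0.001]
wrist_force: [0.6, 0.0, -4.5]
grip_width: 0.157
```

Emit:
{"op": "play_rows", "data": {
  "deltas": [
    {"delta_pos": [0,0,0],"dr": [0,0,0],"claw": 0},
    {"delta_pos": [0,0,0],"dr": [0,0,0],"claw": 0},
    {"delta_pos": [0,0,0],"dr": [0,0,0],"claw": 0}
  ]
}}

```text
time: 17.78
tool_pos: [0.4893, -0.2709, 0.0671]
orientation: [0.173, 3.134, -0.001]
wrist_force: [0.1, 0.8, -1.5]
grip_width: 0.156
```

```bash
python3 -c "
from h import *
go(.4885,-.271,.066,105)"
```

```text
t 17.78 p [ 0.4893 -0.2709  0.0671] M [[-0.994, 0.11, 0.002], [0.11, 0.994, -0.001], [-0.002, -0.0, -1.0]] F [ 0.1  0.8 -1.5] g 0.156 q [ 0.39  0.69  0.12  1.86 -0.13  0.6   2.05]
tool delta [ 0.0008 -0.0002  0.0011] rot [1.1000e-03 2.5000e-03 1.1985e+00] tool delta after rot [ 0.0001 -0.0008  0.0011]
```

Emit:
{"op": "play_rows", "data": {
  "deltas": [
    {"delta_pos": [0,0,0],"dr": [0,0,0.08],"claw": 0},
    {"delta_pos": [0,0,0],"dr": [0,0,0.08],"claw": 0},
    {"delta_pos": [0,0,0],"dr": [0,0,0.08],"claw": 0},
    {"delta_pos": [0,0,0],"dr": [0,0,0.08],"claw": 0},
    {"delta_pos": [0,0,0],"dr": [0,0,0.08],"claw": 0}
  ]
}}

```text
time: 18.2
tool_pos: [0.4892, -0.2711, 0.0671]
orientation: [0.81, 3.033, -0.001]
wrist_force: [0.9, -0.7, -2.3]
grip_width: 0.154
```

```bash
python3 -c "
from h import *
go(.4892,-.2709,.067,105)"
```

```text
t 18.2 p [ 0.4892 -0.2711  0.0671] M [[-0.867, 0.499, 0.002], [0.499, 0.867, -0.001], [-0.002, 0.0, -1.0]] F [ 0.9 -0.7 -2.3] g 0.154 q [ 0.32  0.7   0.23  1.86 -0.26  0.61  1.76]
tool delta [0.0001 0.0001 0.0001] rot [0.0012 0.0022 0.7869] tool delta after rot [0.0001 0.0001 0.0001]
```

Emit:
{"op": "play_rows", "data": {
  "deltas": [
    {"delta_pos": [0,0,0],"dr": [0,0,0.08],"claw": 0},
    {"delta_pos": [0,0,0],"dr": [0,0,0.08],"claw": 0},
    {"delta_pos": [0,0,0],"dr": [0,0,0.08],"claw": 0},
    {"delta_pos": [0,0,0],"dr": [0,0,0.08],"claw": 0},
    {"delta_pos": [0,0,0],"dr": [0,0,0.08],"claw": 0}
  ]
}}

```text
time: 18.62
tool_pos: [0.489, -0.2712, 0.0671]
orientation: [1.415, 2.803, -0.002]
wrist_force: [0.1, -0.3, -1.6]
grip_width: 0.156
```

Emit:
{"op": "play_rows", "data": {
  "deltas": [
    {"delta_pos": [0,0,0],"dr": [0,0,0.08],"claw": 0},
    {"delta_pos": [0,0,0],"dr": [0,0,0.08],"claw": 0},
    {"delta_pos": [0,0,0],"dr": [0,0,0.08],"claw": 0},
    {"delta_pos": [0,0,0],"dr": [0,0,0.05],"claw": 0},
    {"delta_pos": [0,0,0],"dr": [0,0,0],"claw": 0}
  ]
}}

```text
time: 19.03
tool_pos: [0.489, -0.2712, 0.0671]
orientation: [1.817, 2.561, -0.006]
wrist_force: [-0.9, 0.0, -1.4]
grip_width: 0.157
```

```bash
python3 -c "
from h import *
go(.4892,-.2709,.067,105)"
```

```text
t 19.03 p [ 0.489  -0.2712  0.0671] M [[-0.33, 0.944, -0.001], [0.944, 0.33, -0.004], [-0.004, -0.002, -1.0]] F [-0.9  0.  -1.4] g 0.157 q [ 0.19  0.73  0.44  1.87 -0.48  0.65  1.25]
tool delta [0.0002 0.0003 0.0001] rot [-0.0017  0.0036  0.0749] tool delta after rot [0.0002 0.0003 0.0001]
```

Emit:
{"op": "play_rows", "data": {
  "deltas": [
    {"delta_pos": [0,0,0],"dr": [0,0,0.06],"claw": 0},
    {"delta_pos": [0,0,0],"dr": [0,0,0.025],"claw": 0},
    {"delta_pos": [0,0,0],"dr": [0,0,0],"claw": 0},
    {"delta_pos": [0,0,0],"dr": [0,0,0],"claw": 0},
    {"delta_pos": [0,0,0],"dr": [0,0,0],"claw": 0}
  ]
}}

```text
time: 19.45
tool_pos: [0.4889, -0.2712, 0.0671]
orientation: [1.916, 2.488, -0.007]
wrist_force: [-0.3, -0.4, -1.8]
grip_width: 0.155
```

```bash
python3 -c "
from h import *
go(.4892,-.2709,.067,105)
print(r.sense()['moment'])
lids('scene',(370,130,450,240),[.195])
a=shot('scene','s5');a=cv2.imread('pics/s5.png')[140:260,150:290];cv2.imwrite('pics/v5.png',cv2.resize(a,None,fx=5,fy=5,interpolation=cv2.INTER_CUBIC))"
```

```text
t 19.45 p [ 0.4889 -0.2712  0.0671] M [[-0.255, 0.967, -0.001], [0.967, 0.255, -0.005], [-0.004, -0.002, -1.0]] F [-0.3 -0.4 -1.8] g 0.155 q [ 0.18  0.73  0.46  1.87 -0.5   0.66  1.2 ]
tool delta [0.0002 0.0003 0.0001] rot [-0.0022  0.0041 -0.0035] tool delta after rot [0.0002 0.0003 0.0001]
[-0.09697417  0.07080589  0.10335011]
scene outer 0.195 [0.5918 0.262 ] [0.1113 0.2246] 49.0
scene hole 0.195 [0.5319 0.3064] [0.0757 0.0414] 17.5
```

View pics/v5.png

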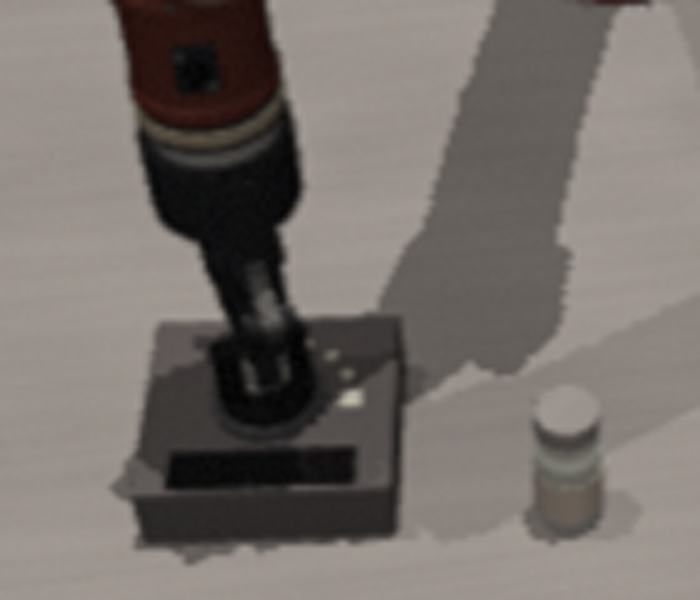

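```bash
python3 -c "
from h import *
r.hand_in(); st()"
```

```text
the job is handed in; nothing more can be done
the job is handed in; nothing more can be done
```

I stacked both tins on the scale's tin, turned the dial to its third click, and handed in at about 19.5 s with the gripper still holding it. The hand-in reports no verdict.

**Tins**
- From both cameras, the large tin's lid is about 2 mm from where the scale's tin was at the start, and parallel to it within 0.5°.
- The small tin's lid is within about 1 mm and 1° of the large one.
- The lids showed their expected sizes at their expected heights, so the tins look seated and upright. I did not measure the scale's tin again, because it is now covered.

**Dial**
- The tool turned 1.20 rad clockwise after gripping the bar. The wrist moment was about 0.10 N m against an expected spring load of about 0.13 N m, and the jaws stayed at the bar's thickness.
- I read the dial angle from the tool's rotation, because the gripper hides the pointer in the camera view.

**Bystanders**
- None was seen to move in the views I took, but I did not measure their final positions. No check failed or disagreed.

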